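Build the drip coffee maker up on the spotted mug

TASK

The steel drip coffee maker has been washed and lies about in parts: build it up on the white spotted mug for the next cup, letting go of each part before fetching the next: first the flanged plate, its ring in the mug's mouth; then the open chamber, its foot in the plate's collar; then the press on the chamber's floor, knob up; last the lid over the chamber's rim, black knob up. Every part must sit level and fully home. Leave the mug standing where it is, and do not shift or tip the sugar canister.

Things in the scene. Friction and masses are not known exactly. Their poses are not given: they have to be found in the camera images.
- brew_plate: Steel brew plate: flat flange 96 mm across (z 6 to 8.5 mm); on it a round collar, 62 mm outside, 57 mm inside, z 8.5 to 18.5 mm: lift it by the collar's outside. Under it a ring, 55 to 58 mm across, z 0 to 6 mm, goes loosely into the mug's mouth. Perforated middle. Origin: on the axis at the ring's underside; z up. Loose, 90 g, starts right way up, any yaw will do.
- chamber: Open steel cup, 60 mm outside, 55 inside, rim at z 56 mm, perforated floor at z 11 mm. Narrow foot (z 0 to 10 mm, 45 mm wide at the bottom, 50 at the top) goes into the plate's collar; home with its origin 8.5 mm above the plate's. Wire ears stick out 10 mm at its +x and -x at z 26 mm: close the fingers within 45 deg of its y. Origin: centre of the foot's underside; z up. Loose, about 130 g.
- press: Gravity press: perforated steel disc 46 mm across, 4 mm thick, with a thin upright stem and a round steel knob on top (14 mm across, z 45 to 57 mm). It drops loosely into the chamber and stands on its floor, the knob then above the rim. Origin: centre of the disc's underside; z up the stem. Loose, 80 g, starts standing on its disc; any yaw will do.
- brew_lid: Steel lid, 73 mm across: skirt z 0 to 11 mm (66 to 68 mm inside) goes over the chamber's rim, on which its inner shoulder (z 11 mm) rests: home with its origin 45 mm above the chamber's. Raised crown, top at z 30.5 mm; on it a round black knob 17 mm across, z 30.5 to 47 mm. Origin: centre of the skirt's lower edge; z up. Loose, 90 g, starts standing on its skirt; any yaw will do.
- mug: White mug with grey spots, body 82 mm across, 91 mm high, handle along its own -y. Origin: at the underside, in the middle of body and handle together; the axis of the body lies 16.5 mm from it along its +y. z up. A rest of coffee darkens its bottom. Loose, about 0.3 kg, upright, at any yaw.
- mug_mouth (a point): Centre of the mug's mouth, on the axis of its body at rim height, 91 mm above its underside. The mouth is open, about 68 mm wide inside. The plate is home when its flange lies on the rim, its origin 6 mm below this point.
- sugar: Sugar canister, a bystander: dark purple, square, 68 mm wide, 115 mm high with its brown wooden lid and knob. Loose, 0.25 kg, stands among the parts. Origin: centre of its underside; z up.
Things that resemble listed ones, but are neither listed nor needed, are in the scene too. Leave any green look-alike of the press alone.

How it is judged:
By the outcome, as a careful person would: the job done as asked, in the order asked, and still so for the second after the job is handed in, with the robot touching nothing.
It also fails if it takes over 109 s, if anything falls off the work surface, if the arm or the gripper's body presses on something with over 40 N, if the wrist force passes 120 N, or if a joint passes its speed limit or range.

ROBOT

A 7-joint arm with a two-finger parallel gripper is mounted at the origin on a cart in front of the work surface, level with it; the furniture and walls round the work are solid. World frame = base frame: x ahead of the robot, y to its left, z up, the work surface at z = 0. Lengths are in mm, angles in rad, forces in N, time in s.
With the tool pointing down it reaches from about 400 to 875 mm from the base axis. Payload 4.4 kg.
Tool frame: the origin (TCP) lies midway between the tips of the shut fingers; the grasp point (between the pads) lies ctrl.grip_depth behind it (ctrl.grip_depth is the distance from the TCP to the grasp point, in mm); z points along the fingers, y is the line along which they close (so a half turn about z gives the same grasp; the last joint's range is limited). The gripper opens to 85 mm and grips with 20 to 120 N. Pads are 22 mm wide; open, the fingers measure 114 mm over their backs; the gripper's body (76 mm by 85 mm) begins 54 mm behind the grasp point. The pads swing forward as they close: fully open they stand 13 mm farther back than shut.
Start: joints at [1.078, 0.628, 0.038, 1.517, -0.027, 0.996, -0.02], TCP at [269.102, -591.694, 231.313] pointing down, gripper open.
Joint ranges: [-3.06, 3.06], [-0.37, 2.12], [-1.25, 1.32], [0.18, 2.47], [-1.1, 4.24], [0.23, 1.98], [-2.94, 2.94]. Speed limits (rad/s): [2.57, 2.57, 3.14, 3.14, 3.14, 3.14, 3.14].

INTERFACE

Orientations are given as [roll, pitch, yaw] about the fixed x, y, z axes, in that order (R = Rz(yaw) Ry(pitch) Rx(roll)).
In Python, from cell import ctrl gives the robot as it stands.
- The arm moves only by the tool carry_out, never from a script. Its argument "deltas" is one flat list of numbers, 7 for each row, row after row: the turn, a rotation vector about the tool's x, y, z in degrees, then the shift along the tool's x, y, z in m, then the closure, from -1 (fully open) to 1 (shut). In form: [wx, wy, wz, dx, dy, dz, claw, wx, wy, wz, dx, dy, dz, claw, ...]. A call has 1 to 12 rows; each row shifts and turns the commanded pose from where the row before left it, along the tool's axes as they then stand; what a row does not reach is not made up. A row lasts 1/8 s, in which the tool goes at most 62.5 mm and 10.7 degrees, less where a joint would pass 70% of its speed; a pose out of reach is approached as far as the arm can. A call with a gripper value outside its range is refused whole. The fingers move at their own pace and stop on an object; the grip force is fixed at half the most. Time passes only in rows, so rows that do not move let the fingers close. It gives the time, the measured TCP pose, the force, the opening and the grip force at its end, in the units of the state.
- ctrl.read_state(): the state, without advancing time (a new reading comes with each control period).
- ctrl.get_image(name): name is "scene" or "top"; returns the picture (420x560x3 uint8, red, green, blue); there is no depth.
- ctrl.calibration(name): a dict with "mtx" (3x3 intrinsics, pixels), "R" (3x3) and "t" (3): a world point X has camera coordinates R X + t. Camera axes: x right, y down, z forward; pixel columns grow to the right and rows downward; lengths in mm; the calibration is good to about 2 mm. A picture is of the moment at which its call begins. calibration takes no time and is no camera call.
- ctrl.finish_job(): hands the job in; it is judged then, once.
The state is a dict: "clock": time; "qpos": joint angles; "qd": joint speeds; "tau": joint torques, N m; "eef_pos": TCP position; "tool_rot": TCP orientation; "force": force on the tool from outside, world axes, zero at the start; "torque": the same for the moment, N m; "width": finger opening in mm; "gripper_force": force on a finger pad.
Only numpy, scipy, OpenCV 4.12 (cv2) and the standard library are available. Lean on these libraries where they do the work, as an engineer would, in place of code of your own. Each camera call takes 0.05 s, during which the arm holds its last target. There are 200 camera calls.

## Working session

There is one attempt and no reset: what is moved stays moved. The work goes in short steps, Python scripts to look and compute and a tool call to move; the robot and the scene stay as the last step left them, time stands still between calls to the robot, and variables do not carry over. Pictures are saved under pics/ and viewed, at most 14 in all, crops included, and the job is handed in when it is done.

Besides the shell and the picture viewer there is one more tool, called after "Request:" in YAML: its name, and indented under it one key for each argument. carry_out: Moves the arm, as the interface text tells. Its arguments: {"type":"object","properties":{"deltas":{"type":"array"}},"required":["deltas"]}

```bash
mkdir -p pics; ls; python3 - <<'E'
from cell import ctrl
import cv2
print(ctrl.read_state()); print(ctrl.grip_depth)
for n in("scene","top"):
    print(n,ctrl.calibration(n)); cv2.imwrite(f"pics/{n}0.png",cv2.resize(ctrl.get_image(n)[:,:,::-1],(800,600),interpolation=cv2.INTER_CUBIC))
E
```

```text
pics
{'clock': 0.0, 'qpos': array([ 1.07818318,  0.62933419,  0.03841742,  1.51838675, -0.02700602,
        0.99630599, -0.0199828 ]), 'qd': array([ 0.00079893,  0.00112252, -0.00129376,  0.00015065,  0.00149282,
        0.00030914,  0.00074801]), 'tau': array([-2.27560472e-04, -5.63411629e+01,  1.22629222e+00, -1.93448943e+01,
        1.09888767e-02,  1.04797538e-02,  6.43296914e-06]), 'eef_pos': array([ 268.85841671, -591.08938352,  230.39038577]), 'tool_rot': array([-3.13967549e+00,  5.67886523e-06,  4.26846506e-01]), 'force': array([-0.37646243, -0.38260478,  0.18502272]), 'torque': array([ 0.07292495,  0.00458106, -0.01832968]), 'gripper_force': 0.0, 'width': 85.18320199200515}
18.700000000000003
scene {'mtx': array([[397.93638065,   0.        , 278.18284875],
       [  0.        , 397.93638065, 204.67625064],
       [  0.        ,   0.        ,   1.        ]]), 'R': array([[-0.71243106, -0.70173353,  0.00346899],
       [-0.42022725,  0.42266392, -0.80297215],
       [ 0.56200627, -0.57352006, -0.59600646]]), 't': array([299.82893239, 239.42311205, 880.46402928])}
top {'mtx': array([[441.90617376,   0.        , 276.62117198],
       [  0.        , 441.90617376, 216.13464759],
       [  0.        ,   0.        ,   1.        ]]), 'R': array([[ 0.02329986, -0.99968564,  0.00925921],
       [-0.99515578, -0.02407712, -0.09531668],
       [ 0.09550966, -0.00699349, -0.99540394]]), 't': array([   5.08605477,  440.41036844, 1354.27044636])}
```

View pics/scene0.png

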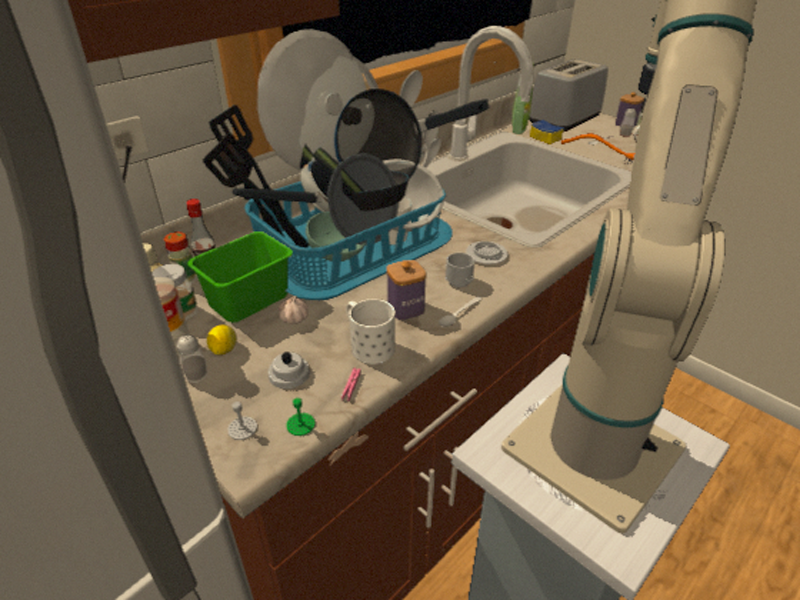

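View pics/top0.png

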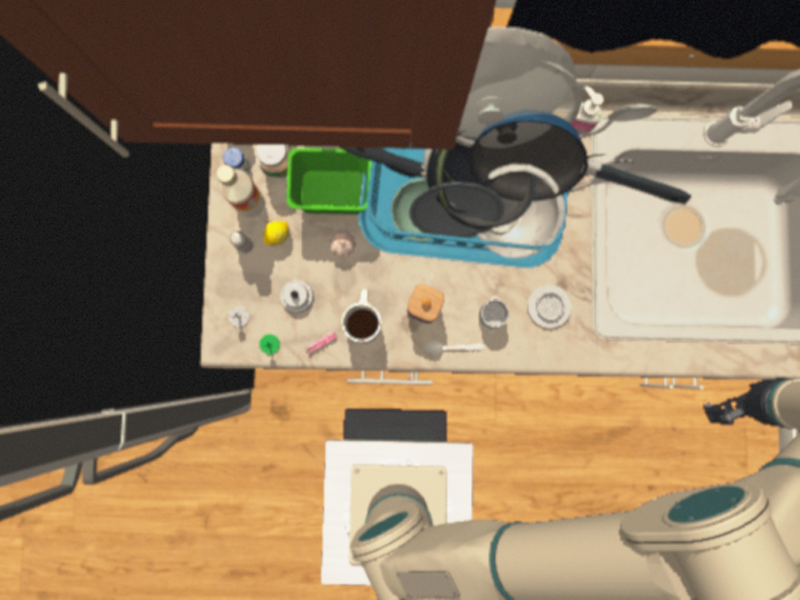

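The scene shows the plate (490,253), chamber (460,268), sugar (405,290), mug (372,330), lid (288,370), press (240,425) and green look-alike (300,415). The top view shows the same parts. Next I'll enlarge both for measuring.

```bash
python3 - <<'E'
from cell import ctrl
import cv2
for n,(x,y,w,h,s) in {"scene":(150,160,220,160,3.6),"top":(150,185,260,75,3)}.items():
    im=ctrl.get_image(n)[y:y+h,x:x+w,::-1]
    cv2.imwrite(f"pics/{n}1.png",cv2.resize(im,None,fx=s,fy=s,interpolation=cv2.INTER_CUBIC))
E
```

```text
(no output)
```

View pics/scene1.png

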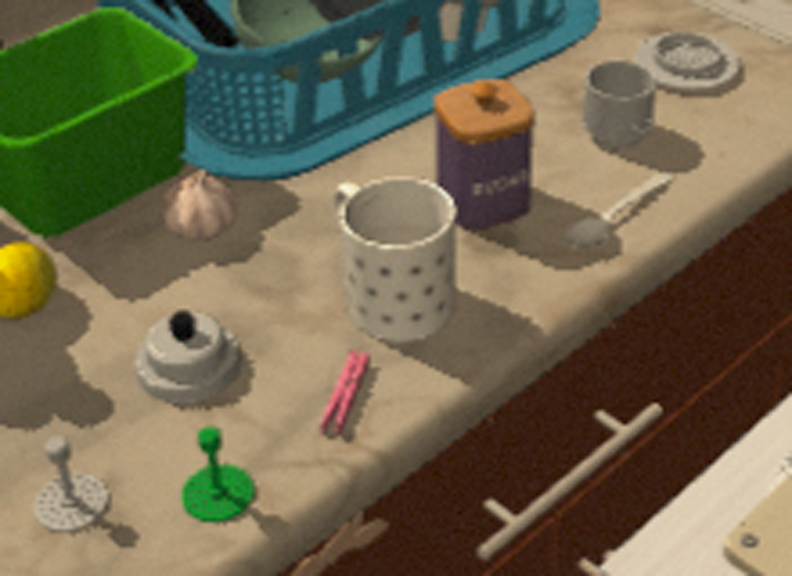

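View pics/top1.png

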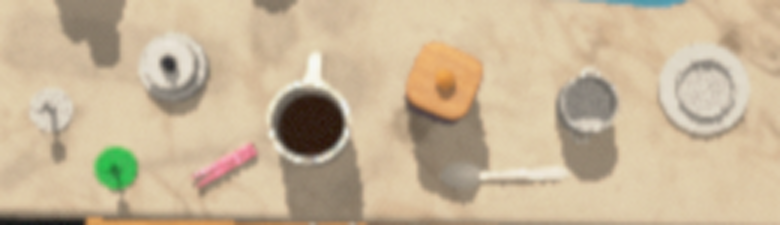

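The scene crop shows mug rim centre (399,213), lid knob (182,325), press knob (57,447) with disc (72,502), chamber rim (620,82), plate collar (690,52) and sugar knob (487,92). In the top crop they are at mug (309,122), lid knob (169,65), press disc (52,110), chamber (589,102), plate (707,91) and sugar knob (446,82).

```bash
cat > h.py <<'E'
from cell import ctrl
import cv2,numpy as np
C={n:ctrl.calibration(n) for n in("scene","top")}
def P(n): c=C[n]; return c["mtx"]@np.c_[c["R"],c["t"]]
def tri(s,t):
    X=cv2.triangulatePoints(P("scene"),P("top"),np.array(s,float),np.array(t,float)).ravel(); X=X[:3]/X[3]
    e=[np.round(proj(n,X)-p,1) for n,p in(("scene",s),("top",t))]
    return X.round(1),e
def proj(n,X):
    p=P(n)@np.r_[X,1]; return p[:2]/p[2]
def onz(n,p,z): # pixel to the plane z
    M=P(n); H=np.c_[M[:,0],M[:,1],M[:,2]*z+M[:,3]]
    q=np.linalg.solve(H,[*p,1]); return (q[:2]/q[2]).round(1)
E
python3 - <<'E'
from h import *
S=lambda u,v:(150+(u+.5)/3.6-.5,160+(v+.5)/3.6-.5)
T=lambda u,v:(150+(u+.5)/3-.5,185+(v+.5)/3-.5)
for n,s,t,z in [("mug",(399,214),(309.5,122.5),91),("lidknob",(182,325),(169,65),39),("pressknob",(57,447),(46,102),51),("pressdisc",(72,502),(52,110),4),("chamber",(620,82),(589,102),56),("plate",(690,54),(707,91),16),("sugar",(487,92),(446,82),110)]:
    print(n,*tri(S(*s),T(*t)),"scene@z",onz("scene",S(*s),z),"top@z",onz("top",T(*t),z))
cv2.imwrite("pics/c2.png",np.vstack([cv2.resize(ctrl.get_image(n)[y:y+35,x:x+70,::-1],None,fx=8,fy=8,interpolation=cv2.INTER_CUBIC) for n,x,y in(("scene",297,167),("top",330,196))]))
E
```

```text
mug [403.3  84.6  86.4] [array([-0.7, -0.1]), array([0.3, 0.4])] scene@z [397.7  87.4] top@z [404.1  85.4]
lidknob [463.1 232.9  39.2] [array([-0.2, -0. ]), array([0.1, 0.1])] scene@z [462.8 232.4] top@z [463.4 233.4]
pressknob [422.1 356.1  45. ] [array([0.2, 0. ]), array([-0.1, -0.1])] scene@z [417.2 358.7] top@z [421.4 354.3]
pressdisc [416.6 359.1   1. ] [array([-0.6, -0.1]), array([0.3, 0.2])] scene@z [413.1 359.3] top@z [417.1 359.2]
chamber [ 432.9 -196.9   52.1] [array([-0.9, -0. ]), array([0.4, 0.5])] scene@z [ 427.4 -193.8] top@z [ 434.2 -194.9]
plate [ 451.7 -326.    13.6] [array([-0.4, -0. ]), array([0.2, 0.3])] scene@z [ 448.5 -323.9] top@z [ 452.4 -324.8]
sugar [444.6 -47.8 107.2] [array([-0.6, -0. ]), array([0.3, 0.3])] scene@z [440.5 -45.6] top@z [445.3 -46.8]
```

View pics/c2.png

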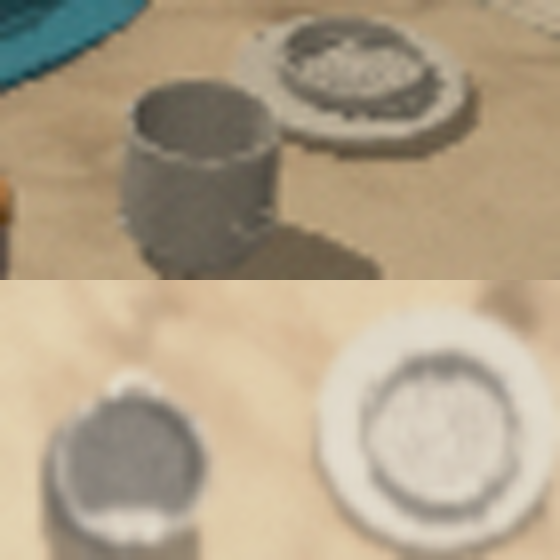

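Triangulated heights agree with the text to about 5 mm. The crop shows the chamber upright with ears roughly along world x, so I keep yaw 0 and close along y. First I go above the plate.

Request:
carry_out:
  deltas: [8.2, 0, 0, 0, 0, 0, -1]

```text
clock: 0.42
eef_pos: [267.8, -588.9, 231.9]
tool_rot: [-2.992, -0.0, 0.427]
force: [0.4, -1.6, -0.1]
width: 85.3
gripper_force: 0.0
```

Request:
carry_out:
  deltas: [-8.2, 0, 0, 0, 0, 0, -1, 0, 0, 8.15, 0, 0, 0, -1, 0, 0, 8.15, 0, 0, 0, -1, 0, 0, 8.15, 0, 0, 0, -1, 0, 0, 0, 0.0228, -0.0333, 0.0139, -1, 0, 0, 0, 0.0228, -0.0333, 0.0139, -1, 0, 0, 0, 0.0228, -0.0333, 0.0139, -1, 0, 0, 0, 0.0228, -0.0333, 0.0139, -1, 0, 0, 0, 0.0228, -0.0333, 0.0139, -1, 0, 0, 0, 0.0228, -0.0333, 0.0139, -1, 0, 0, 0, 0.0228, -0.0333, 0.0139, -1, 0, 0, 0, 0.0228, -0.0333, 0.0139, -1]

```text
clock: 1.92
eef_pos: [452.4, -324.3, 119.8]
tool_rot: [3.141, -0.0, 0.0]
force: [1.3, -0.8, 0.4]
width: 85.4
gripper_force: 0.0
```

Request:
carry_out:
  deltas: [0, 0, 0, 0, 0, 0.02, -1, 0, 0, 0, 0, 0, 0.02, -1, 0, 0, 0, 0, 0, 0, -1, 0, 0, 0, 0, 0, 0, -1]

```text
clock: 2.42
eef_pos: [451.8, -325.7, 80.7]
tool_rot: [3.141, -0.001, -0.0]
force: [-1.0, -0.7, -0.4]
width: 85.2
gripper_force: 0.0
```

```bash
cat >> h.py <<'E'
def crop(f,specs,s):
    cv2.imwrite(f"pics/{f}.png",np.hstack([cv2.resize(ctrl.get_image(n)[y:y+h,x:x+w,::-1],None,fx=s,fy=s,interpolation=cv2.INTER_CUBIC) for n,x,y,w,h in specs]))
E
python3 - <<'E'
from h import *
X=ctrl.read_state()["eef_pos"]; print(X,proj("scene",X),proj("top",X))
for z in(8.5,): print([proj(n,[451,-325,z]) for n in("scene","top")])
crop("p3",[("scene",300,130,80,90),("top",345,170,80,90)],5)
E
```

```text
[ 451.77221105 -325.71662118   80.69671341] [342.83012252 156.88602926] [391.16080913 213.11258361]
[array([340.69519357, 176.14829633]), array([384.80473753, 215.69310378])]
```

View pics/p3.png

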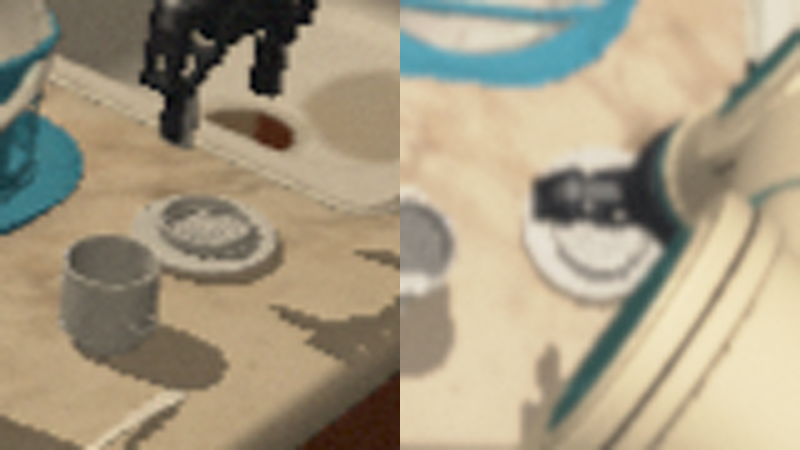

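The crop shows the open fingers straddling the collar from above, tips at (180,140) and (268,92), plate clear below. I descend and close.

Request:
carry_out:
  deltas: [0, 0, 0, -0.001, 0, 0.025, -1, 0, 0, 0, 0, 0, 0.025, -1, 0, 0, 0, 0, 0, 0.014, -1, 0, 0, 0, 0, 0, 0.01, -1, 0, 0, 0, 0, 0, 0, -1, 0, 0, 0, 0, 0, 0, 0.3, 0, 0, 0, 0, 0, 0, 1, 0, 0, 0, 0, 0, 0, 1, 0, 0, 0, 0, 0, 0, 1, 0, 0, 0, 0, 0, 0, 1]

```text
clock: 3.78
eef_pos: [451.0, -325.7, 7.6]
tool_rot: [3.141, -0.001, -0.0]
force: [-1.3, 0.4, 9.1]
width: 58.3
gripper_force: 62.0
```

Request:
carry_out:
  deltas: [0, 0, 0, 0, 0, -0.01, 1, 0, 0, 0, 0, 0, -0.02, 1, 0, 0, 0, 0, 0, -0.04, 1, 0, 0, 0, 0, 0, -0.04, 1, 0, 0, 0, 0, 0, -0.04, 1, 0, 0, 0, 0, 0, 0, 1]

```text
clock: 4.53
eef_pos: [452.4, -326.7, 159.8]
tool_rot: [3.138, -0.006, 0.0]
force: [0.7, -1.0, -1.9]
width: 57.7
gripper_force: 64.2
```

```bash
python3 - <<'E'
from h import *
s=ctrl.read_state(); print(s["force"],s["width"],s["gripper_force"])
crop("p4",[("scene",310,90,80,90),("top",345,170,80,90)],5)
E
```

```text
[ 0.74139757 -1.03756072 -1.88921318] 57.746203469067204 64.22031874302775
```

View pics/p4.png

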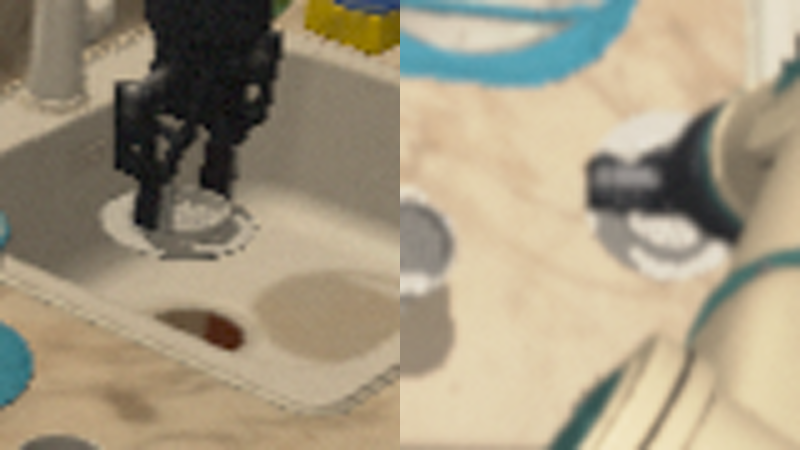

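The crop shows the plate held level between the fingers, flange around scene crop (180,222). I carry it over the mug.

Request:
carry_out:
  deltas: [0, 0, 0, -0.002, -0.02, 0, 1, 0, 0, 0, -0.006, -0.0412, 0, 1, 0, 0, 0, -0.006, -0.0412, 0, 1, 0, 0, 0, -0.006, -0.0412, 0, 1, 0, 0, 0, -0.006, -0.0412, 0, 1, 0, 0, 0, -0.006, -0.0412, 0, 1, 0, 0, 0, -0.006, -0.0412, 0, 1, 0, 0, 0, -0.005, -0.0412, 0, 1, 0, 0, 0, -0.004, -0.0412, 0, 1, 0, 0, 0, -0.003, -0.0412, 0, 1, 0, 0, 0, 0, -0.0206, 0, 1, 0, 0, 0, 0, 0, 0.02, 1]

```text
clock: 6.12
eef_pos: [399.4, 89.2, 135.8]
tool_rot: [-3.14, -0.0, 0.005]
force: [-0.2, -0.3, -1.2]
width: 57.9
gripper_force: 64.2
```

Request:
carry_out:
  deltas: [0, 0, 0, 0, 0, 0.02, 1, 0, 0, 0, 0, 0, 0, 1, 0, 0, 0, 0, 0, 0, 1]

```text
clock: 6.5
eef_pos: [399.8, 86.3, 116.2]
tool_rot: [3.141, 0.001, 0.0]
force: [-0.1, 0.1, -0.8]
width: 58.1
gripper_force: 64.3
```

```bash
python3 - <<'E'
from h import *
s=ctrl.read_state(); X=s["eef_pos"];print(X,s["force"],s["width"])
o=X-[0,0,7.6]; print([proj(n,o+[0,0,8.5]) for n in("scene","top")])
crop("p5",[("scene",225,165,80,90),("top",212,180,80,90)],5)
E
```

```text
[399.7701128   86.29264454 116.15255067] [-0.09700016  0.12584746 -0.75707432] 58.05165752776289
[array([259.96758505, 210.29148059]), array([252.09537653, 226.30174775])]
```

View pics/p5.png

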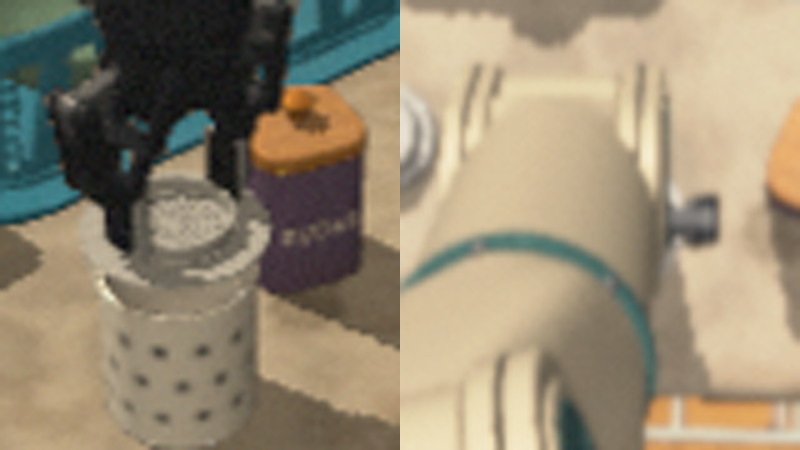

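The scene crop shows the plate's flange (centre (175,232)) over the mug (rim columns 95–258), 24 mm above home; the arm hides the top view. The projection agrees within 1 px, so I lower it.

Request:
carry_out:
  deltas: [0, 0, 0, 0.001, 0, 0.006, 1, 0, 0, 0, 0, 0, 0.006, 1, 0, 0, 0, 0, 0, 0.005, 1, 0, 0, 0, 0, 0, 0.004, 1, 0, 0, 0, 0, 0, 0, 1, 0, 0, 0, 0, 0, 0, 1]

```text
clock: 7.35
eef_pos: [401.5, 86.1, 95.1]
tool_rot: [3.142, 0.0, -0.0]
force: [-0.6, 0.6, -0.2]
width: 57.9
gripper_force: 64.3
```

Request:
carry_out:
  deltas: [0, 0, 0, 0, 0, 0.0015, 1, 0, 0, 0, 0, 0, 0.001, 1, 0, 0, 0, 0, 0, 0, 1]

```text
clock: 7.72
eef_pos: [401.4, 86.1, 92.6]
tool_rot: [3.142, 0.0, 0.0]
force: [-0.6, 0.3, -1.5]
width: 58.1
gripper_force: 64.3
```

Request:
carry_out:
  deltas: [0, 0, 0, 0, 0, 0.001, 1, 0, 0, 0, 0, 0, 0, 1]

```text
clock: 7.98
eef_pos: [401.6, 86.1, 92.2]
tool_rot: [-3.141, -0.001, -0.0]
force: [-1.5, 0.2, 8.5]
width: 58.0
gripper_force: 65.4
```

Contact at the expected height. I release, rise, and go to the chamber.

Request:
carry_out:
  deltas: [0, 0, 0, 0, 0, 0, -0.3, 0, 0, 0, 0, 0, 0, -1, 0, 0, 0, 0, 0, 0, -1, 0, 0, 0, 0, 0, -0.01, -1, 0, 0, 0, 0, 0, -0.035, -1, 0, 0, 0, 0, 0, -0.04, -1, 0, 0, 0, 0.0035, 0.0351, 0, -1, 0, 0, 0, 0.0035, 0.0351, 0, -1, 0, 0, 0, 0.0035, 0.0351, 0, -1, 0, 0, 0, 0.0035, 0.0351, 0, -1, 0, 0, 0, 0.0035, 0.0351, 0, -1, 0, 0, 0, 0.0035, 0.0351, 0, -1]

```text
clock: 9.48
eef_pos: [422.5, -125.6, 177.2]
tool_rot: [3.142, -0.0, 0.0]
force: [0.5, 0.5, -0.6]
width: 85.6
gripper_force: 0.0
```

Request:
carry_out:
  deltas: [0, 0, 0, 0.0035, 0.0351, 0, -1, 0, 0, 0, 0.0035, 0.0351, 0, -1, 0, 0, 0, 0, 0, 0.03, -1, 0, 0, 0, 0, 0, 0.03, -1, 0, 0, 0, 0, 0, 0, -1, 0, 0, 0, 0, 0, 0, -1]

```text
clock: 10.22
eef_pos: [429.9, -194.9, 117.6]
tool_rot: [3.141, -0.001, 0.0]
force: [0.2, -0.9, 0.5]
width: 85.3
gripper_force: 0.0
```

```bash
python3 - <<'E'
from h import *
s=ctrl.read_state(); X=s["eef_pos"];print(X,s["force"],s["width"])
print([proj(n,[401,86,93.5]) for n in("scene","top")],[proj(n,[430,-195,56]) for n in("scene","top")])
crop("p6",[("scene",225,145,130,90),("top",225,185,130,90)],3)
E
```

```text
[ 429.93885462 -194.92031596  117.57385275] [ 0.1567006  -0.86378858  0.48051615] 85.29497770196403
[array([259.93948192, 217.47313965]), array([252.57539526, 226.46706773])] [array([321.44254264, 181.91861619]), array([346.01078209, 220.03997593])]
```

View pics/p6.png

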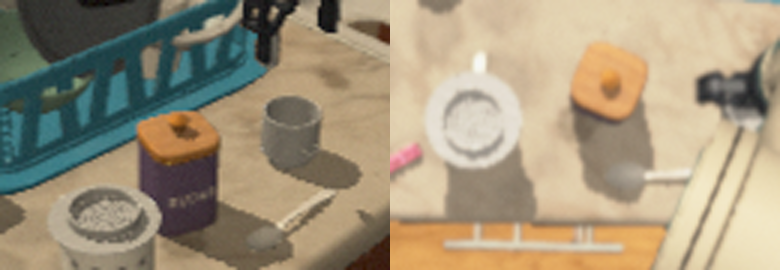

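The crop shows the plate lying level on the mug, top-view flange centre (83,121) in its half, and the chamber free of the gripper. I check its height numerically while at it.

```bash
python3 - <<'E'
from h import *
im=ctrl.get_image("scene").astype(int)
print("col",[(r,*im[r,257:264].mean(0).astype(int)) for r in range(200,240)])
for r in(214,216,218,220,222,224): print(r,im[r,234:290].mean(1).astype(int))
for z in (91,93.5,103.5):
  for o in((0,0),(48*.7,-48*.71),(-48*.7,48*.71)): print(z,proj("scene",[402+o[0],86+o[1],z]).round(1))
E
```

```text
col [(200, np.int64(181), np.int64(158), np.int64(124)), (201, np.int64(184), np.int64(160), np.int64(126)), (202, np.int64(186), np.int64(163), np.int64(128)), (203, np.int64(190), np.int64(166), np.int64(130)), (204, np.int64(188), np.int64(164), np.int64(128)), (205, np.int64(189), np.int64(166), np.int64(130)), (206, np.int64(187), np.int64(170), np.int64(142)), (207, np.int64(167), np.int64(156), np.int64(134)), (208, np.int64(121), np.int64(113), np.int64(99)), (209, np.int64(111), np.int64(103), np.int64(90)), (210, np.int64(121), np.int64(114), np.int64(98)), (211, np.int64(116), np.int64(109), np.int64(95)), (212, np.int64(158), np.int64(148), np.int64(128)), (213, np.int64(169), np.int64(157), np.int64(136)), (214, np.int64(168), np.int64(156), np.int64(136)), (215, np.int64(171), np.int64(159), np.int64(138)), (216, np.int64(167), np.int64(156), np.int64(136)), (217, np.int64(171), np.int64(159), np.int64(139)), (218, np.int64(169), np.int64(158), np.int64(138)), (219, np.int64(169), np.int64(157), np.int64(137)), (220, np.int64(174), np.int64(162), np.int64(141)), (221, n
[... 1843 characters left out ...]
 162 167 170 155  76  61  58  56  57  56  56  53  54  53
  53  49]
222 [144 144 142 143 143 142 142 152 165 169 169 169 171 169 170 156 119 100
  98 102 106 111 110 114 109 111 117 115 113 101  97  89  88 101 112  96
  97 100 120 160 167 171 155  91  57  54  53  55  54  52  51  53  57  60
  62  74]
224 [145 142 142 138 139 139 138 139 147 165 170 168 173 171 171 171 171 166
 164 148 100 105 114 109 100 101 101 107 113 118  89  99 103  97  97  99
 121 162 170 172 159 110 127 152 142 126 103  69  67  69  67  67  71  69
  72  74]
91 [259.7 218.1]
91 [260.4 206.7]
91 [259.  230.4]
93.5 [259.7 217.3]
93.5 [260.3 205.9]
93.5 [258.9 229.6]
103.5 [259.6 214.2]
103.5 [260.3 202.8]
103.5 [258.8 226.4]
```

The flange edges (columns 240.5–278.5, front 229, back 206) match a level plate at (402,86). Now I grip the chamber.

Request:
carry_out:
  deltas: [0, 0, 0, 0, 0.002, 0.025, -1, 0, 0, 0, 0, 0, 0.025, -1, 0, 0, 0, 0, 0, 0.025, -1, 0, 0, 0, 0, 0, 0.02, -1, 0, 0, 0, 0, 0, 0, -1, 0, 0, 0, 0, 0, 0, 0.3, 0, 0, 0, 0, 0, 0, 1, 0, 0, 0, 0, 0, 0, 1, 0, 0, 0, 0, 0, 0, 1, 0, 0, 0, 0, 0, 0, 1]

```text
clock: 11.62
eef_pos: [430.3, -197.1, 23.2]
tool_rot: [3.141, -0.002, 0.0]
force: [-0.1, 0.3, 7.7]
width: 58.2
gripper_force: 63.4
```

Request:
carry_out:
  deltas: [0, 0, 0, 0, 0, -0.01, 1, 0, 0, 0, 0, 0, -0.03, 1, 0, 0, 0, 0, 0, -0.04, 1, 0, 0, 0, 0, 0, -0.04, 1, 0, 0, 0, 0, 0, -0.03, 1, 0, 0, 0, 0, -0.02, 0, 1, 0, 0, 0, -0.004, -0.04, 0, 1, 0, 0, 0, -0.004, -0.04, 0, 1, 0, 0, 0, -0.004, -0.04, 0, 1, 0, 0, 0, -0.004, -0.04, 0, 1, 0, 0, 0, -0.004, -0.04, 0, 1, 0, 0, 0, -0.004, -0.035, 0, 1]

```text
clock: 13.12
eef_pos: [405.2, 59.9, 172.5]
tool_rot: [-3.141, -0.001, 0.001]
force: [0.9, 0.4, -1.7]
width: 58.5
gripper_force: 64.6
```

Request:
carry_out:
  deltas: [0, 0, 0, -0.004, -0.022, 0, 1, 0, 0, 0, 0, -0.006, 0.01, 1, 0, 0, 0, 0, 0, 0.02, 1, 0, 0, 0, 0, 0, 0, 1, 0, 0, 0, 0, 0, 0, 1]

```text
clock: 13.75
eef_pos: [401.7, 85.5, 141.9]
tool_rot: [3.141, -0.0, -0.002]
force: [-0.1, -0.6, -1.1]
width: 58.5
gripper_force: 64.6
```

```bash
python3 - <<'E'
from h import *
s=ctrl.read_state(); X=s["eef_pos"];print(X,s["force"],s["width"])
o=X-[0,0,23]; 
print("rim",proj("scene",o+[0,0,56]),"foot",proj("scene",o),"foot top",proj("scene",o+[0,0,10]), "collar",proj("scene",[402,86,103.5]))
crop("p7",[("scene",220,150,80,90)],6.5)
E
```

```text
[401.69906909  85.50528453 141.87514947] [-0.13910037 -0.61776918 -1.13160896] 58.459092434844166
rim [259.07882368 190.619775  ] foot [259.64690661 209.23717279] foot top [259.54830011 206.00560876] collar [259.56959685 214.16439341]
```

View pics/p7.png

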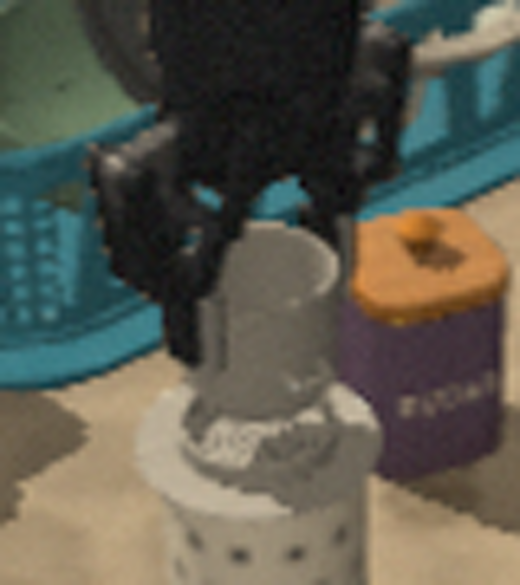

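The crop shows the chamber upright over the collar, body right edge (343,350), collar columns 180–340. It is about 1 px right of predicted, so I shift 1.5 mm in x and lower.

Request:
carry_out:
  deltas: [0, 0, 0, 0.0015, 0, 0.007, 1, 0, 0, 0, 0, 0, 0.007, 1, 0, 0, 0, 0, 0, 0.005, 1, 0, 0, 0, 0, 0, 0.003, 1, 0, 0, 0, 0, 0, 0, 1, 0, 0, 0, 0, 0, 0, 1]

```text
clock: 14.55
eef_pos: [403.1, 86.3, 119.7]
tool_rot: [-3.142, -0.0, 0.0]
force: [0.6, -0.8, -1.5]
width: 58.9
gripper_force: 64.6
```

Request:
carry_out:
  deltas: [0, 0, 0, 0, 0, 0.002, 1, 0, 0, 0, 0, 0, 0.001, 1, 0, 0, 0, 0, 0, 0, 1]

```text
clock: 14.92
eef_pos: [402.9, 86.3, 116.6]
tool_rot: [3.142, 0.0, 0.0]
force: [-0.4, 0.1, -1.3]
width: 58.6
gripper_force: 64.6
```

Request:
carry_out:
  deltas: [0, 0, 0, 0, 0, 0.001, 1, 0, 0, 0, 0, 0, 0, 1]

```text
clock: 15.18
eef_pos: [403.1, 86.3, 116.2]
tool_rot: [-3.141, -0.001, -0.0]
force: [-2.1, -0.5, 8.1]
width: 58.8
gripper_force: 65.6
```

Chamber home. I release and go to the press.

Request:
carry_out:
  deltas: [0, 0, 0, 0, 0, 0, -0.3, 0, 0, 0, 0, 0, 0, -1, 0, 0, 0, 0, 0, 0, -1, 0, 0, 0, 0, 0, -0.01, -1, 0, 0, 0, 0, 0, -0.035, -1, 0, 0, 0, 0, 0, -0.035, -1, 0, 0, 0, 0.001, -0.03, 0, -1, 0, 0, 0, 0.0025, -0.04, 0, -1, 0, 0, 0, 0.0025, -0.04, 0, -1, 0, 0, 0, 0.0025, -0.04, 0, -1, 0, 0, 0, 0.002, -0.04, 0, -1, 0, 0, 0, 0.002, -0.04, 0, -1]

```text
clock: 16.68
eef_pos: [415.4, 317.6, 196.2]
tool_rot: [3.142, -0.0, 0.0]
force: [-0.1, 0.1, -0.5]
width: 85.5
gripper_force: 0.0
```

Request:
carry_out:
  deltas: [0, 0, 0, 0.002, -0.042, 0, -0.3, 0, 0, 0, 0, 0, 0.03, -0.3, 0, 0, 0, 0, 0, 0.04, -0.3, 0, 0, 0, 0, 0, 0.03, -0.3, 0, 0, 0, 0, 0, 0, -0.3, 0, 0, 0, 0, 0, 0, -0.3]

```text
clock: 17.42
eef_pos: [418.2, 358.7, 96.9]
tool_rot: [-3.141, -0.001, -0.0]
force: [0.5, -0.3, 0.2]
width: 55.4
gripper_force: 0.0
```

```bash
python3 - <<'E'
from h import *
s=ctrl.read_state(); X=s["eef_pos"];print(X,s["force"],s["width"],s["qpos"])
print("tip",proj("scene",X),proj("top",X),"knob",[proj(n,[417.5,358,57]) for n in C])
a=cv2.resize(ctrl.get_image("scene")[205:315,140:220,::-1],None,fx=5,fy=5,interpolation=2)
b=cv2.resize(ctrl.get_image("scene")[150:260,220:300,::-1],None,fx=5,fy=5,interpolation=2)
cv2.imwrite("pics/p8.png",np.hstack([a,b]))
E
```

```text
[418.18732741 358.72400165  96.87420494] [ 0.47201516 -0.32838903  0.22256693] 55.383889309576126 [-0.91776255  0.69085719  0.24312907  1.91988073 -0.29109541  0.56294488
 -2.05182625]
tip [161.65616527 268.90626799] [159.63989009 218.31064079] knob [array([165.212479  , 281.70122418]), array([163.22488184, 219.73641622])]
```

View pics/p8.png

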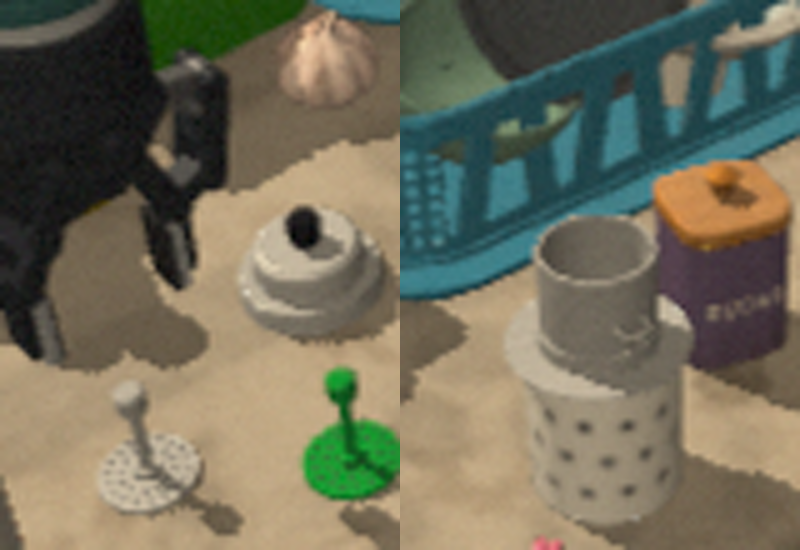

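The crop shows the chamber standing level in the plate's collar, rim centre (596,249), and the press knob at (130,390), within 1 px of predicted. I grip the knob.

Request:
carry_out:
  deltas: [0, 0, 0, -0.001, 0, 0.02, -0.3, 0, 0, 0, 0, 0, 0.02, -0.3, 0, 0, 0, 0, 0, 0.01, -0.3, 0, 0, 0, 0, 0, 0, -0.3, 0, 0, 0, 0, 0, 0, 0.3, 0, 0, 0, 0, 0, 0, 1, 0, 0, 0, 0, 0, 0, 1, 0, 0, 0, 0, 0, 0, 1, 0, 0, 0, 0, 0, 0, 1]

```text
clock: 18.65
eef_pos: [416.9, 359.2, 46.2]
tool_rot: [-3.14, -0.001, 0.0]
force: [0.2, 1.3, 4.9]
width: 10.8
gripper_force: 58.8
```

Request:
carry_out:
  deltas: [0, 0, 0, 0, 0, -0.01, 1, 0, 0, 0, 0, 0, -0.03, 1, 0, 0, 0, 0, 0, -0.05, 1, 0, 0, 0, 0, 0, -0.05, 1, 0, 0, 0, 0, 0, -0.04, 1, 0, 0, 0, -0.001, 0.02, 0, 1, 0, 0, 0, -0.003, 0.04, 0, 1, 0, 0, 0, -0.003, 0.04, 0, 1, 0, 0, 0, -0.003, 0.04, 0, 1, 0, 0, 0, -0.003, 0.04, 0, 1, 0, 0, 0, -0.002, 0.04, 0, 1, 0, 0, 0, 0, 0.033, 0, 1]

```text
clock: 20.15
eef_pos: [399.4, 102.5, 224.7]
tool_rot: [3.14, 0.003, -0.002]
force: [-0.0, -0.2, -0.9]
width: 10.5
gripper_force: 58.8
```

Request:
carry_out:
  deltas: [0, 0, 0, 0, 0.015, 0, 1, 0, 0, 0, 0, 0.005, 0.01, 1, 0, 0, 0, 0, 0, 0.008, 1, 0, 0, 0, 0, 0, 0, 1, 0, 0, 0, 0, 0, 0, 1]

```text
clock: 20.78
eef_pos: [401.5, 86.0, 207.4]
tool_rot: [3.142, 0.0, 0.001]
force: [0.2, 0.2, -0.4]
width: 10.6
gripper_force: 58.8
```

```bash
python3 - <<'E'
from h import *
s=ctrl.read_state(); X=s["eef_pos"];print(X,s["force"],s["width"])
o=X-[0,0,46.5]
print("disc",proj("scene",o+[0,0,2]), "disc top cam",proj("top",o),"rim at 402,86",proj("scene",[402,86,149.5]),proj("top",[402,86,149.5]))
crop("p9",[("scene",220,130,80,100)],5.8)
E
```

```text
[401.45986719  86.03697473 207.4007721 ] [ 0.2038761   0.23489863 -0.38734874] 10.617897694487644
disc [259.1108774  194.83980397] disc top cam [251.48109016 224.56029785] rim at 402,86 [259.10800327 199.24821713] [251.69170694 224.67855205]
```

View pics/p9.png

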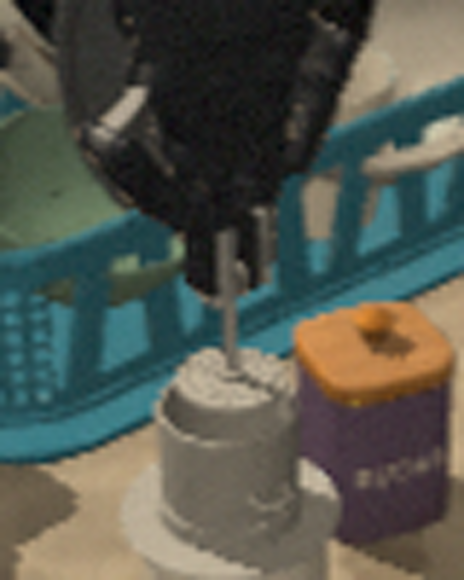

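The crop shows the press held with stem slightly leaning, disc (235,378) over the rim (228,405), about 2 mm off toward −x,−y. I correct and lower.

Request:
carry_out:
  deltas: [0, 0, 0, 0.0015, -0.0015, 0.004, 1, 0, 0, 0, 0, 0, 0.007, 1, 0, 0, 0, 0, 0, 0.007, 1, 0, 0, 0, 0, 0, 0.007, 1, 0, 0, 0, 0, 0, 0.007, 1, 0, 0, 0, 0, 0, 0, 1, 0, 0, 0, 0, 0, 0, 1]

```text
clock: 21.7
eef_pos: [403.1, 86.7, 175.7]
tool_rot: [3.142, -0.0, -0.0]
force: [0.1, 0.3, -0.6]
width: 10.6
gripper_force: 58.8
```

Request:
carry_out:
  deltas: [0, 0, 0, 0, 0, 0.008, 1, 0, 0, 0, 0, 0, 0.008, 1, 0, 0, 0, 0, 0, 0.006, 1, 0, 0, 0, 0, 0, 0, 1, 0, 0, 0, 0, 0, 0, 1]

```text
clock: 22.32
eef_pos: [403.1, 86.7, 153.6]
tool_rot: [3.142, -0.0, -0.0]
force: [-0.2, -0.3, -0.3]
width: 10.6
gripper_force: 58.8
```

Request:
carry_out:
  deltas: [0, 0, 0, 0, 0, 0.001, 1, 0, 0, 0, 0, 0, 0.0005, 1, 0, 0, 0, 0, 0, 0, 1]

```text
clock: 22.7
eef_pos: [403.0, 86.8, 152.2]
tool_rot: [-3.142, -0.0, 0.0]
force: [-0.2, 1.2, -0.6]
width: 10.6
gripper_force: 58.8
```

Request:
carry_out:
  deltas: [0, 0, 0, 0, 0, 0.001, 1, 0, 0, 0, 0, 0, 0, 1]

```text
clock: 22.95
eef_pos: [402.9, 86.8, 151.1]
tool_rot: [3.142, 0.0, 0.0]
force: [-0.0, -0.3, -0.6]
width: 10.2
gripper_force: 58.8
```

Release and go to the lid.

Request:
carry_out:
  deltas: [0, 0, 0, 0, 0, 0, 0.5, 0, 0, 0, 0, 0, 0, 0, 0, 0, 0, 0, 0, 0, -0.3, 0, 0, 0, 0, 0, -0.01, -0.3, 0, 0, 0, 0, 0, -0.03, -0.3, 0, 0, 0, 0.012, -0.03, -0.01, -0.3, 0, 0, 0, 0.015, -0.04, 0, -0.3, 0, 0, 0, 0.015, -0.04, 0, -0.3, 0, 0, 0, 0.013, -0.036, 0.02, -0.3, 0, 0, 0, 0.005, 0, 0.04, -0.3, 0, 0, 0, 0, 0, 0.04, -0.3, 0, 0, 0, 0, 0, 0, -0.3]

```text
clock: 24.45
eef_pos: [461.1, 231.9, 99.5]
tool_rot: [3.139, 0.005, 0.0]
force: [0.9, 0.1, 0.4]
width: 55.3
gripper_force: 0.0
```

Request:
carry_out:
  deltas: [0, 0, 0, 0, 0, 0, -0.3, 0, 0, 0, 0, 0, 0, -0.3]

```text
clock: 24.7
eef_pos: [464.1, 233.3, 103.0]
tool_rot: [-3.14, -0.003, -0.0]
force: [0.2, 0.2, 0.7]
width: 55.7
gripper_force: 0.0
```

```bash
python3 - <<'E'
from h import *
s=ctrl.read_state(); X=s["eef_pos"];print(X,s["force"],s["width"])
print("tip",proj("scene",X),"lid knob top",proj("scene",[463,233,47]),"press knob",proj("scene",[402,86,155.5]))
a=cv2.resize(ctrl.get_image("scene")[195:285,160:240,::-1],None,fx=5,fy=5,interpolation=2)
b=cv2.resize(ctrl.get_image("scene")[160:250,220:300,::-1],None,fx=5,fy=5,interpolation=2)
cv2.imwrite("pics/p10.png",np.hstack([a,b]))
E
```

```text
[464.14733283 233.28224635 102.96251949] [0.23593734 0.18540915 0.65866341] 55.677512635305256
tip [196.51076646 230.03714477] lid knob top [199.58675346 247.59794211] press knob [259.04586053 197.24010401]
```

View pics/p10.png

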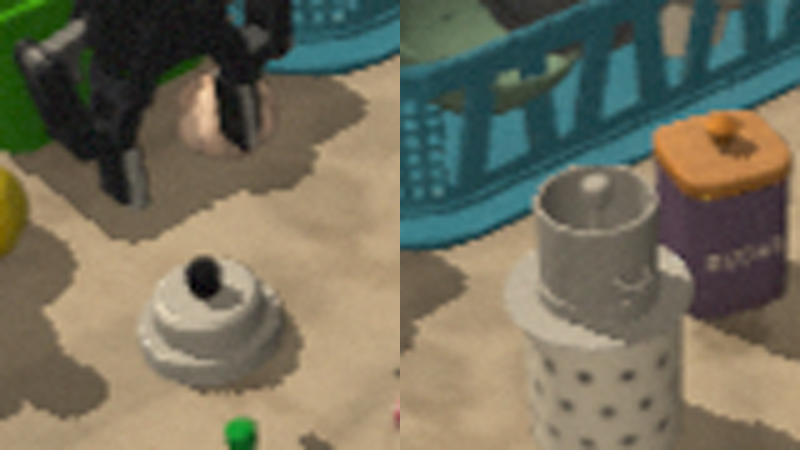

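The crop shows the press on the chamber floor, knob up at (596,182) as predicted, and the lid's black knob at (204,278) under the fingers. I grip it.

Request:
carry_out:
  deltas: [0, 0, 0, -0.0015, 0.001, 0.02, -0.3, 0, 0, 0, 0, 0, 0.02, -0.3, 0, 0, 0, 0, 0, 0.02, -0.3, 0, 0, 0, 0, 0, 0.009, -0.3, 0, 0, 0, 0, 0, 0, -0.3, 0, 0, 0, 0, 0, 0, 0.3, 0, 0, 0, 0, 0, 0, 1, 0, 0, 0, 0, 0, 0, 1, 0, 0, 0, 0, 0, 0, 1, 0, 0, 0, 0, 0, 0, 1]

```text
clock: 26.05
eef_pos: [461.9, 232.0, 33.0]
tool_rot: [-3.141, -0.001, 0.0]
force: [-0.8, 0.3, 5.2]
width: 14.8
gripper_force: 58.6
```

Request:
carry_out:
  deltas: [0, 0, 0, 0, 0, -0.01, 1, 0, 0, 0, 0, 0, -0.03, 1, 0, 0, 0, 0, 0, -0.05, 1, 0, 0, 0, 0, 0, -0.05, 1, 0, 0, 0, 0, 0, -0.05, 1, 0, 0, 0, -0.008, 0.02, 0, 1, 0, 0, 0, -0.015, 0.035, 0, 1, 0, 0, 0, -0.015, 0.035, 0, 1, 0, 0, 0, -0.012, 0.03, 0, 1, 0, 0, 0, -0.009, 0.02, 0, 1, 0, 0, 0, 0, 0.006, 0.01, 1, 0, 0, 0, 0, 0, 0.008, 1]

```text
clock: 27.55
eef_pos: [403.0, 86.3, 203.5]
tool_rot: [-3.141, -0.001, 0.0]
force: [0.2, -0.6, -1.7]
width: 15.1
gripper_force: 58.8
```

Request:
carry_out:
  deltas: [0, 0, 0, 0, 0, 0, 1, 0, 0, 0, 0, 0, 0, 1]

```text
clock: 27.8
eef_pos: [402.8, 86.5, 203.9]
tool_rot: [3.141, 0.0, 0.001]
force: [0.4, 0.6, -1.6]
width: 15.2
gripper_force: 58.8
```

```bash
python3 - <<'E'
from h import *
s=ctrl.read_state(); X=s["eef_pos"];print(X,s["force"],s["width"])
o=X-[0,0,33]
print("skirt bottom",proj("scene",o),"skirt top",proj("scene",o+[0,0,11]),"knob",proj("scene",o+[0,0,39]),"rim at 402,86",proj("scene",[402,86,149.5]))
crop("p11",[("scene",220,130,80,100)],5.8)
E
```

```text
[402.77741599  86.48197005 203.86144058] [ 0.42753187  0.55754589 -1.6307413 ] 15.176735907958948
skirt bottom [258.51632053 191.98122981] skirt top [258.39643664 188.18913818] knob [258.08366815 178.29584238] rim at 402,86 [259.10800327 199.24821713]
```

View pics/p11.png

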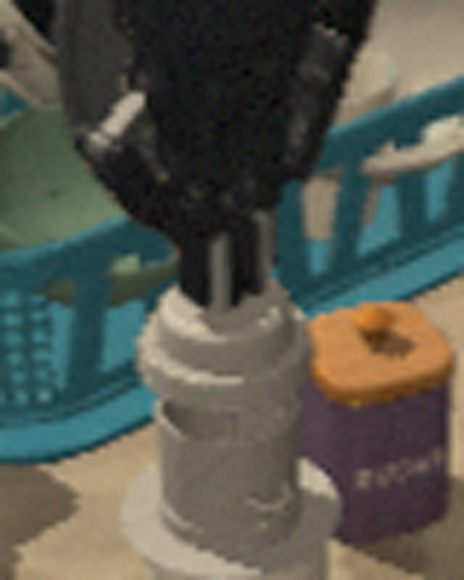

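The crop shows the lid held level over the chamber: lid edges at columns 138–313, rim 157–300, so the sideways offset is under 1 mm. I check the depth direction from a pixel column.

```bash
python3 - <<'E'
from h import *
im=ctrl.get_image("scene").astype(int).mean(2)
for c in(248,251,254,257,260,263,266,269): print(c,im[184:212,c].astype(int))
d=np.array([.703,-.711,0])
print("lid front",proj("scene",[402.8,86.5,170.9]-36.5*d),"rim front",proj("scene",[402,86,149.5]-30*d),"rim in",proj("scene",[402,86,149.5]-27.5*d))
E
```

```text
248 [187 159 133 130 127 122 139 160 169 186 138 121 117 116 121  83  74  91
 148 133 116 112 114 115 118 115 113 116]
251 [171 194 180 156 119 112 111 110 116 161 171 145 116 107 106 103  79  78
  78  80  86 118 105 105 102 100 100 101]
254 [113 150 179 169 146 114 106 106 104 105 165 170 116 105 103 102  97  90
  86  90  88  88 100  99  97  99 101  98]
257 [102 102  99 125 150 114 105 107 107 107  94 161 128 107 106 103 107  98
  94  92  90 100 107 102 100  94  96 100]
260 [102 102  99 115 121 108 103 103 102 100 100 150 116 101 103 102  99  84
  89  92  92  93 105  98  95  98  97  99]
263 [105 104 112 115 106 100 103  95  97  96  99 106 100  99  98  99  96 101
 100  98 100  94  96  93  92  91  94  91]
266 [145 131 112 100  93  89  89  91  93  99 107  91  94  96  95 102  96  96
  97  96  91  92  89  87  86  88  84  88]
269 [ 89  73  75  70  74  74  89  98 101  91  91  88  86  89  88  87  84  90
  93  89  79  79  77  74  74  75  78  75]
lid front [257.91116392 200.91188332] rim front [258.64536469 206.64701874] rim in [258.68481781 206.01606013]
```

Request:
carry_out:
  deltas: [0, 0, 0, 0, 0.001, 0.008, 1, 0, 0, 0, 0, 0, 0.006, 1, 0, 0, 0, 0, 0, 0.004, 1, 0, 0, 0, 0, 0, 0.004, 1, 0, 0, 0, 0, 0, 0.002, 1, 0, 0, 0, 0, 0, 0, 1, 0, 0, 0, 0, 0, 0, 1]

```text
clock: 28.78
eef_pos: [402.6, 84.8, 180.2]
tool_rot: [-3.142, -0.0, -0.0]
force: [0.0, 0.7, -0.8]
width: 14.8
gripper_force: 58.8
```

Request:
carry_out:
  deltas: [0, 0, 0, 0, 0, 0.003, 1, 0, 0, 0, 0, 0, 0.003, 1, 0, 0, 0, 0, 0, 0.001, 1, 0, 0, 0, 0, 0, 0, 1, 0, 0, 0, 0, 0, 0, 1]

```text
clock: 29.4
eef_pos: [402.5, 84.8, 173.1]
tool_rot: [-3.142, -0.0, 0.0]
force: [0.3, -0.9, -1.8]
width: 15.0
gripper_force: 58.8
```

Request:
carry_out:
  deltas: [0, 0, 0, 0, 0, 0.001, 1, 0, 0, 0, 0, 0, 0.0005, 1, 0, 0, 0, 0, 0, 0, 1]

```text
clock: 29.78
eef_pos: [403.1, 84.8, 172.3]
tool_rot: [-3.141, -0.002, -0.0]
force: [-1.0, -0.5, 8.0]
width: 14.8
gripper_force: 59.7
```

Contact at the expected height. I release and retreat.

Request:
carry_out:
  deltas: [0, 0, 0, 0, 0, 0, 0.5, 0, 0, 0, 0, 0, 0, 0, 0, 0, 0, 0, 0, 0, -0.3, 0, 0, 0, 0, 0, -0.01, -0.3, 0, 0, 0, 0, 0, -0.03, -0.3, 0, 0, 0, 0, 0, -0.03, -0.3, 0, 0, 0, 0.02, -0.04, 0, -0.3, 0, 0, 0, 0.02, -0.05, 0, -0.3, 0, 0, 0, 0, -0.05, 0, -0.3, 0, 0, 0, 0, -0.05, 0, -0.3, 0, 0, 0, 0, -0.03, 0, -0.3, 0, 0, 0, 0, 0, 0, -0.3]

```text
clock: 31.28
eef_pos: [441.8, 307.7, 241.8]
tool_rot: [-3.141, -0.0, 0.005]
force: [0.6, -0.1, -0.5]
width: 55.6
gripper_force: 0.0
```

```bash
python3 - <<'E'
from h import *
im=ctrl.get_image("scene").astype(int)
d=np.array([.703,-.711,0]); l=np.array([.711,.703,0]); o=np.array([402.5,85,138.5])
print({k:proj("scene",v).round(1).tolist() for k,v in dict(knob=o+[0,0,39],sk_front=o-36.5*d,sk_L=o+36.5*l+[0,0,5],sk_R=o-36.5*l+[0,0,5]).items()})
dark=(im.sum(2)<130)[170:205,245:275]; y,x=np.nonzero(dark); print("dark knob",len(x),x.min()+245,x.max()+245,y.min()+170,y.max()+170,x.mean()+245,y.mean()+170)
m=im.mean(2).astype(int)
for r in(193,197,201,203): print(r,m[r,234:284])
for c in(251,257,260): print(c,m[184:222,c])
# lid knob & flange in top view
t=ctrl.get_image("top").astype(int); dk=(t.sum(2)<130)[200:250,225:280]; y,x=np.nonzero(dk); print("top",len(x),x.mean()+225,y.mean()+200,proj("top",o+[0,0,47]))
for r in(210,225,240): print(r,t[r,225:283].mean(1).astype(int))
# sugar check: orange lid centroid now vs start
a=cv2.imread("pics/top0.png"); a=cv2.resize(a,(560,420),interpolation=cv2.INTER_AREA)[:,:,::-1].astype(int)
for q in(a,t):
    k=((q[...,0]-q[...,2])>85)[190:232,280:315]; yy,xx=np.nonzero(k); print("sugar",len(xx),xx.mean()+280,yy.mean()+190)
E
```

```text
{'knob': [259.0, 189.5], 'sk_front': [258.8, 211.7], 'sk_L': [244.4, 201.0], 'sk_R': [274.3, 201.0]}
dark knob 41 256 261 185 193 258.6829268292683 189.0
193 [ 56  61  67  88 102  78  66  62  53  55  63  64  75  80 129 188 181 176
 177 177 178 173 155 107  33  34  43  72  97 104 101 104 132 179 169 125
 121 130  95  95 119 143 138 141 136 133 133 133 132 135]
197 [ 56  59  62  80  88  70  61  67  86 104 101 135 175 170 151 134 150 177
 183 179 186 183 180 178 177 178 178 177 172 159 150 139 125 109  93  84
  75  86 103  96  81  80  83  85  83  89  88  91  86  82]
201 [ 94 105 106 109 106 108 107 106 108 111 123 161 186 168 164 137 119 114
 110 106 107 107 109 105 107 106 107 104 103 102  95  97  94  88  85  93
 100  99  94  81  71  69  73  72  63  61  62  61  57  62]
203 [109 108 109 107 108 109 107  84  66  56  94 137 128 147 172 171 170 159
 132 119 106 106 105 110 107 105 104 107  98  99  99 101  97  96  98 100
  99  91  83  72  70  75  74  68  65  65  61  62  59  59]
251 [ 95  85  79  66  59 107 166 178 175 176 175 198 193 177 134 120 118 114
 123 159 170 183 125 111 111 113  99 
[... 608 characters left out ...]
66 170 167 169 170 173
 177 181 181 180]
225 [183 183 183 184 184 185 185 183 184 184 184 191 198 200 190 195 194 174
 183 199 204 203 201 184 137  92  75  75  96 132 172 197 206 204 193 157
 135 176 187 163 176 195 201 200 187 182 181 182 182 181 177 177 176 172
 169 161 150 145]
240 [157 146 137 134 129 126 126 131 146 154 171 179 180 179 174 171 170 164
 143 120 112 115 120 123 123 124 124 126 125 123 122 126 125 120 119 119
 119 118 120 117 117 117 116 123 150 166 168 169 165 165 165 167 169 170
 170 171 174 174]
sugar 458 297.5698689956332 211.06331877729258
sugar 442 297.5882352941176 210.9343891402715<stdin>:10: RuntimeWarning: Mean of empty slice.
  ret = ret.dtype.type(ret / rcount)
```

The checks pass:
- **Lid:** the knob is at (258.7,189.0), against (259.0,189.5) predicted for home. The skirt edge moved down evenly (10.5–10.7 px) and is level.
- **Sugar:** unmoved.

I hand the job in.

```bash
python3 -c "
from cell import ctrl
print(ctrl.finish_job())"
```

```text
the job is handed in; nothing more can be done
None
```

The coffee maker is built up on the mug in the order asked, with the lid measured level and at its home height and the sugar canister unmoved; I handed the job in at about 31 s (no verdict was returned).

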